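# Slide the top soldering board off its stack and seat it on the stand

## Robot

A 6-joint arm with a two-finger parallel gripper is mounted at the origin on the work surface. World frame = base frame: x ahead of the robot, y to its left, z up, the work surface at z = 0. Lengths are in m, angles in rad, forces in N, time in s.
With the tool pointing down it reaches from about 0.3 to 0.875 m from the base axis. Payload 6.4 kg.
Tool frame: the origin (TCP) lies between the finger pads; the fingertips stand 25 mm ahead of it and the grasp point (between the pads) lies 6 mm ahead of it; z points along the fingers, y is the line along which they close (so a half turn about z gives the same grasp; the last joint's range is limited). The gripper opens to 85 mm and grips with 20 to 120 N. Pads are 22 mm wide; open, the fingers measure 114 mm over their backs; the gripper's body (76 mm by 85 mm) begins 54 mm behind the grasp point. The pads swing forward as they close: fully open they stand 13 mm farther back than shut.
Start: joints at [-1.393, 0.181, 1.607, -0, 1.354, -0.206], TCP at [0.215, -0.533, 0.256] pointing down, gripper open.
Joint ranges: [-2.99, 2.99], [-0.89, 2.07], [0.3, 2.58], [-1.14, 4.28], [0, 2.63], [-3.12, 3.12]. Speed limits (rad/s): [2.57, 2.57, 3.01, 3.14, 3.14, 3.14].

## Interface

Orientations are given as a unit quaternion [w, x, y, z].
In Python, from bench import ctrl gives the robot as it stands.
- The arm moves only by the tool servo_tool, never from a script. Its argument "series" is text: rows parted by semicolons, each of 7 numbers parted by spaces: the gripper command: -1 is fully open, 1 is shut, values between are in proportion, then the shift along the tool's x, y, z in m, then the turn, a rotation vector about the tool's x, y, z in degrees. A call has 1 to 12 rows; each row is the pose to reach, as a shift and turn from the pose commanded when the call began, along the tool's axes at that moment; what a row does not reach only later rows make up. A row lasts 1/12 s, in which the tool goes at most 41.7 mm and 7.16 degrees, less where a joint would pass 70% of its speed; a pose out of reach is approached as far as the arm can. A call with a gripper value outside its range is refused whole. The fingers move at their own pace and stop on an object; the grip force is fixed at half the most. Time passes only in rows, so rows that repeat a pose let the fingers close. It gives the time, the measured TCP pose, the force, the opening and the grip force at its end, in the units of the state.
- ctrl.get_obs(): the state, without advancing time (a new reading comes with each control period).
- ctrl.camera(name): name is "side" or "top" or "wrist"; returns a dict with "img" (400x640x3 uint8, red, green, blue), "z_map" (400x640 float32, m along the optical axis (not along the pixel's ray), 0 where there is no reading), "fovy" (degrees; the focal length in pixels is half the picture's height over the tangent of half this angle, whatever the lens; pixels are square), "cx", "cy" (the principal point, pixels), "k1" (the pictures are not rectified: a ray, as slopes to the right and down, at radius r is drawn at 1 + k1 r^2 times it, then the intrinsics apply), "extrinsics" (4x4, takes a point from camera to world coordinates); the wrist camera has in their place "T_tool_cam" (4x4, takes a point from camera to tool coordinates, whose origin is the TCP and whose axes are the flange's). Camera axes: x right, y down, z forward; pixel columns grow to the right and rows downward; lengths in m; the calibration is good to about 2 mm. A picture is of the moment at which its call begins: read the wrist's pose just before it.
- ctrl.hand_in(): hands the job in; it is judged then, once.
The state is a dict: "time_s": time; "q": joint angles; "dq": joint speeds; "joint_efforts": joint torques, N m; "eef_pos": TCP position; "eef_rot": TCP orientation; "wrist_force": force on the tool from outside, world axes, zero at the start; "torque": the same for the moment, N m; "opening": opening from 0.0 (shut) to 1.0 (fully open); "grasp_force": force on a finger pad.
Only numpy, scipy, OpenCV 4.12 (cv2) and the standard library are available. Lean on these libraries where they do the work, as an engineer would, in place of code of your own. Each camera call takes 0.05 s, during which the arm holds its last target. There are 200 camera calls.

## Task

The top soldering board of the stack has a brass bangle laid out on it: without lifting the board or touching the bangle, slide it sideways off the stack onto the steel soldering stand beside it, and press it gently against the end stop, at about 10 newtons for a second. Then slide it across the stand and press it in the same way against the side stop's bar, so that it lies square in the corner against both stops, and let go. The board is brittle ceramic, so keep every push or touch on it below 15 newtons, and leave the rest of the stack, the bangle's place on the board, and everything else on the bench undisturbed.

Things in the scene. Friction and masses are not known exactly. Their poses are not given: they have to be found in the camera images.
- top_board: The board to move: pale square ceramic plate, 110 x 110 x 10 mm, about 0.25 kg (varies by 25 %), too wide to grasp; it lies on top of the stack. Origin: centre of its underside; z is up, x and y are parallel to its edges. At the start its underside is 24 mm above the bench.
- under_board: Second board of the stack, loose, held by friction only: ceramic plate 130 (x) x 120 (y) x 10 mm, 0.3 kg. Origin: centre of its underside, 14 mm above the bench. It must stay where it is. Sliding the top board on it or on the stand takes 1 to 4 N (more if it is also pressed down).
- slab: Fixed slab under the stack, 160 (x) x 130 (y) x 14 mm, lying on the bench. Origin: centre of its underside.
- bangle: Brass bangle lying flat and loose on the top board: ring 62 mm outside, 54 mm inside diameter, 6 mm high, 40 g. Origin: centre of its underside. Its centre is about 12 mm from the board's middle towards the stand, so a strip about 33 mm wide along the board's rear edge (away from the stand) is bare. It may shift slightly on the board.
- stand: Fixed steel stand beside the stack: flat plate 200 (x) x 150 (y) mm, top 22 mm above the bench (2 mm below the top board's underside at the start). Origin: centre of its underside. The stack lies on its -y side, 8 to 20 mm away, turned up to 0.06 rad. The board slides along the stand's +y to the end stop, then along +x to the side stop.
- end_stop: Fixed rigid steel bar on the plate at the stand's +y end, 150 (x) x 15 (y) x 9 mm high. Origin: on its contact face (facing the stand's -y, towards the stack), mid-length, at plate level, 60 mm along the stand's +y and 15 mm along its -x from the stand's origin. Axes as the stand's.
- side_stop: Fixed steel bracket, 10 (x) x 110 (y) x 14 mm high, at the plate's +x side, carrying an adjustable stop bar, 110 (y) x 9 mm high, clamped firmly on two pins. Origin: mid-length of the bracket's -x face, at plate level, 80 mm along the stand's +x. The bar's contact face is 10 to 30 mm from it towards -x: this setting varies, is not measured and must be felt. Axes as the stand's.
- home (a point): Point on the stand's plate, 5 mm (x), 5 mm (y) and 22 mm (z) from the stand's origin; axes as the stand's. When the board is home against both stops, the centre of its underside is at this point's y, and within 10 mm of it in x, according to the side bar's setting. Pushed only along the stand's +y, the board arrives 15 to 60 mm short of the side bar.
- charcoal: Bystander: loose black charcoal block, 34 x 70 x 22 mm, beside the stack on the side away from the robot. Origin: centre of its underside.
- flux_jar: Bystander: loose small jar with white cap, 44 mm across, 50 mm high, behind the end stop. Origin: centre of its underside.
- mandrel: Bystander: loose tapered steel ring mandrel, 220 mm long and 24 mm thick, lying on the bench to the left (+y). Origin: under its middle, at bench level.
- hammer: Bystander: loose hammer lying on the bench far to the left (+y). Origin: on its underside.
There are look-alikes about, which are no part of the job. Leave any purple look-alike of the top_board alone.

How it is judged:
By the outcome, as a careful person would: the job done as asked, in the order asked, and still so for the second after the job is handed in, with the robot touching nothing.
It also fails if it takes over 72 s, if anything falls off the work surface, if the arm or the gripper's body presses on something with over 40 N, if the wrist force passes 120 N, or if a joint passes its speed limit or range.

## Working session

There is one attempt and no reset: what is moved stays moved. The work goes in short steps, Python scripts to look and compute and a tool call to move; the robot and the scene stay as the last step left them, time stands still between calls to the robot, and variables do not carry over. Pictures are saved under pics/ and viewed, at most 10 in all, crops included, and the job is handed in when it is done.

Besides the shell and the picture viewer there is one more tool, called after "Call:" as name(argument=value, ...) on one line, values as JSON. servo_tool: Moves the arm, as the interface text tells. Its arguments: {"type":"object","properties":{"series":{"type":"string"}},"required":["series"]}

```bash
mkdir -p pics
cat > h.py <<'E'
import numpy as np, cv2
from bench import ctrl
def K(c):
    f=200/np.tan(np.radians(c['fovy'])/2); return f
def pts(c,uv,T=None,zplane=None):
    T=np.array(c['extrinsics'] if T is None else T); f=K(c); out=[]
    for u,v in uv:
        Kc=np.array([[f,0,c['cx']],[0,f,c['cy']],[0,0,1.]])
        a=cv2.undistortPoints(np.array([[[u,v]]],float),Kc,np.array([c['k1'],0,0,0.]))[0,0]
        d=T[:3,:3]@np.array([a[0],a[1],1.])
        if zplane is None: s=c['z_map'][int(round(v)),int(round(u))]
        else: s=(zplane-T[2,3])/d[2]
        out.append(T[:3,3]+s*d)
    return np.array(out)
def save(c,n): cv2.imwrite('pics/'+n,c['img'][:,:,::-1])
E
python3 - <<'E'
from h import *
import pickle
for n in ('top','side'):
    c=ctrl.camera(n); pickle.dump(c,open(n+'.pkl','wb')); save(c,n+'0.png'); print(n,c['fovy'],c['k1'],np.round(c['extrinsics'],3).tolist())
o=ctrl.get_obs(); print(o)
E
```

```text
top 46.439036479745745 0.039769271627275546 [[-0.017, -0.996, 0.083, 0.418], [-1.0, 0.017, -0.005, 0.117], [0.003, -0.083, -0.997, 1.449], [0.0, 0.0, 0.0, 1.0]]
side 50.863077402687864 0.017162367254467292 [[-0.911, -0.257, 0.323, 0.17], [-0.412, 0.526, -0.744, 0.965], [0.021, -0.811, -0.584, 0.717], [0.0, 0.0, 0.0, 1.0]]
{'time_s': 0.1, 'q': array([-1.39328506e+00,  1.81461986e-01,  1.60791138e+00, -2.25754404e-06,
        1.35381122e+00, -2.06325128e-01]), 'dq': array([ 0.00106658, -0.00114363, -0.00230473, -0.00059047, -0.00174196,
        0.00062708]), 'joint_efforts': array([-2.95635646e-04, -4.45880342e+01, -3.52234447e+01, -3.62508990e-04,
        4.17286850e-03,  9.94440050e-07]), 'eef_pos': array([ 0.21524509, -0.53269428,  0.25547527]), 'eef_rot': array([-7.95901371e-04,  9.81639802e-01,  1.90742405e-01,  1.03650636e-05]), 'wrist_force': array([0.08045665, 0.36227644, 0.46116368]), 'torque': array([-0.01372646, -0.03893512,  0.01707657]), 'grasp_force': 0.0, 'opening': 1.0014867017979794}
```

View pics/top0.png

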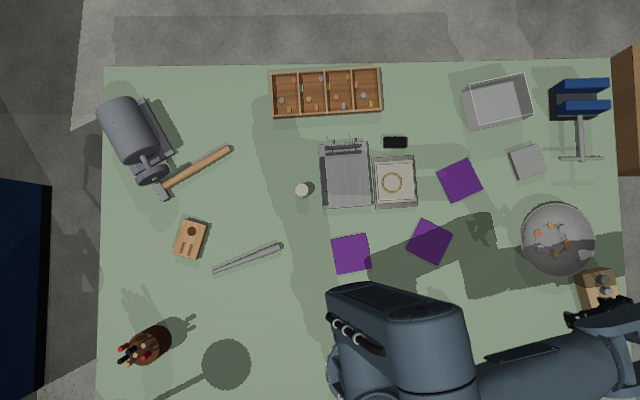

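View pics/side0.png

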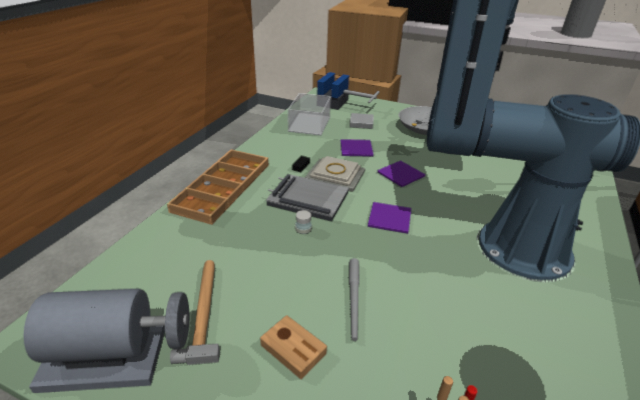

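The top picture shows the stand at about (345,175), the stack with bangle at (395,183), the side stop along the stand's upper edge at (345,147) and the flux jar at (303,190). I'll enlarge that region.

Run:
```python
from h import *
import pickle
c=pickle.load(open('top.pkl','rb'))
cv2.imwrite('pics/crop1.png',cv2.resize(c['img'][125:225,290:430,::-1],None,fx=5.7,fy=5.7,interpolation=cv2.INTER_CUBIC))
print(pts(c,[(345,190),(395,183),(376,159),(414,157),(413,205),(374,207)]).round(4))
```

```text
[[ 0.5405  0.0444  0.0196]
 [ 0.5582 -0.1079  0.0332]
 [ 0.6354 -0.0537  0.0177]
 [ 0.6428 -0.1756 -0.003 ]
 [ 0.4909 -0.1636  0.0169]
 [ 0.4876 -0.0458 -0.0011]]
```

View pics/crop1.png

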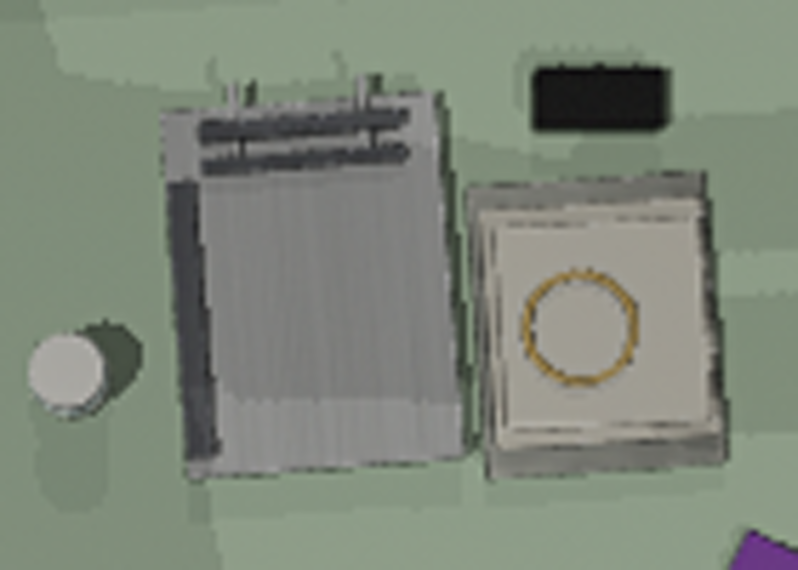

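The enlarged crop shows the stand's corners at about (162,110), (437,93), (465,458) and (190,478). The top board's top face runs from about (495,222) to (712,430), with the bangle centred at about (581,327). I'll get a rough layout, then look with the wrist camera.

```bash
cat >> h.py <<'E'
from scipy.spatial.transform import Rotation as R
def Rt(q): return R.from_quat([q[1],q[2],q[3],q[0]])
def down(deg): # tool pointing down, tool y at world yaw deg
    a=np.radians(deg); y=np.array([np.cos(a),np.sin(a),0]); z=np.array([0,0,-1.]); return R.from_matrix(np.c_[np.cross(y,z),y,z])
def rel(p,rot,o=None,base=None):
    o=o or ctrl.get_obs(); r0=Rt(o['eef_rot']); s=r0.inv().apply(np.array(p)-o['eef_pos']); w=np.degrees((r0.inv()*rot).as_rotvec()); return np.round(s*1000,1),np.round(w,2)
E
python3 - <<'E'
from h import *
import pickle
c=pickle.load(open('top.pkl','rb'))
g=lambda a:[(290+x/5.7,125+y/5.7) for x,y in a]
s=pts(c,g([(190,478),(465,458),(437,93),(162,110)]),zplane=.022);print(s.round(4),s.mean(0))
b=pts(c,g([(500,440),(714,430),(700,212),(492,220)]),zplane=.034);print(b.round(4),b.mean(0))
for q in(s,b):
  e=[q[i]-q[(i+1)%4] for i in range(4)];print([round(float(np.degrees(np.arctan2(v[1],v[0]))),2) for v in e],[round(float(np.linalg.norm(v)),4) for v in e])
w=ctrl.camera('wrist');print(np.round(w['T_tool_cam'],3).tolist(),w['fovy'],w['k1'])
print(rel([.54,-.05,.36],down(4)))
E
```

```text
[[ 0.4834  0.1121  0.022 ]
 [ 0.4917 -0.0359  0.022 ]
 [ 0.6905 -0.0257  0.022 ]
 [ 0.6837  0.1239  0.022 ]] [0.58733803 0.04361405 0.022     ]
[[ 0.5004 -0.0535  0.034 ]
 [ 0.5038 -0.1676  0.034 ]
 [ 0.6211 -0.164   0.034 ]
 [ 0.6187 -0.0524  0.034 ]] [ 0.56101953 -0.10935854  0.034     ]
[93.2, -177.07, -87.39, 3.37] [0.1482, 0.1991, 0.1498, 0.2006]
[91.73, -178.23, -88.77, 0.56] [0.1142, 0.1174, 0.1117, 0.1184]
[[-0.001, -0.957, -0.289, 0.073], [1.0, -0.0, -0.001, -0.0], [0.001, -0.289, 0.957, -0.117], [0.0, 0.0, 0.0, 1.0]] 64.56234531413583 -0.026074036248029894
(array([ 481.9, -326.2, -103.8]), array([-6.000e-02, -6.000e-02, -7.201e+01]))
```

Call:
servo_tool(series="-1 25 -17 -20 0 0 -5; -1 50 -34 -25 0 0 -10;")

```text
time_s: 0.32
eef_pos: [0.2552, -0.4724, 0.2945]
eef_rot: [-0.001, 0.961, 0.276, -0.0]
wrist_force: [0.8, 0.6, 0.7]
opening: 0.998
grasp_force: 0.0
```

Run:
```python
from h import *
print(rel([.565,-.05,.36],down(3)))
```

```text
(array([ 486.7, -194.1,  -64.7]), array([ -0.12,  -0.11, -60.99]))
```

Call:
servo_tool(series="-1 0.030 -0.012 -0.005 0 0 -4; -1 0.065 -0.025 -0.012 0 0 -9; -1 0.102 -0.041 -0.018 0 0 -14; -1 0.140 -0.056 -0.022 0 0 -19; -1 0.177 -0.071 -0.030 0 0 -24; -1 0.214 -0.086 -0.035 0 0 -29; -1 0.252 -0.101 -0.040 0 0 -34; -1 0.289 -0.116 -0.045 0 0 -39; -1 0.326 -0.130 -0.050 0 0 -45; -1 0.363 -0.145 -0.055 0 0 -50; -1 0.400 -0.160 -0.060 0 0 -55; -1 0.435 -0.174 -0.065 0 0 -61")

```text
time_s: 1.32
eef_pos: [0.5336, -0.092, 0.3603]
eef_rot: [-0.0, 0.687, 0.727, 0.0]
wrist_force: [0.6, -0.9, 0.1]
opening: 0.999
grasp_force: 0.0
```

Call:
servo_tool(series="0 0 0.030 0 0 0 0; 0 0 0.030 0 0 0 0; 0 0 0.030 0 0 0 0; 0 0 0.030 0 0 0 0")

```text
time_s: 1.65
eef_pos: [0.5622, -0.0927, 0.3595]
eef_rot: [-0.001, 0.688, 0.725, -0.0]
wrist_force: [-0.2, -0.5, 0.4]
opening: 0.501
grasp_force: 0.0
```

Run:
```python
from h import *
import pickle
o=ctrl.get_obs(); c=ctrl.camera('wrist'); pickle.dump((o,c),open('w1.pkl','wb')); save(c,'w1.png'); print(o['eef_pos'],o['eef_rot'],o['opening'],np.abs(o['dq']).max())
```

```text
[ 0.56222191 -0.09274294  0.35950459] [-7.43956587e-04  6.88448273e-01  7.25284919e-01 -4.55382738e-04] 0.5008308438152212 0.02337887066192682
```

View pics/w1.png

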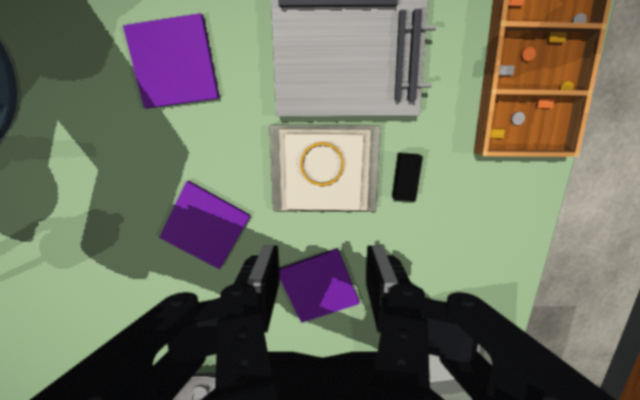

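The wrist view shows the top board at about (283–368, 128–211), the bangle at (322,163), the stand above it with its near edge at about row 117, the bar at column 400 and the bracket at column 415. I'll enlarge the board.

Run:
```python
import pickle,cv2
o,c=pickle.load(open('w1.pkl','rb'))
cv2.imwrite('pics/crop2.png',cv2.resize(c['img'][95:220,260:440,::-1],None,fx=4.4,fy=4.4,interpolation=cv2.INTER_CUBIC))
cv2.imwrite('pics/crop3.png',cv2.resize(c['img'][0:125,260:440,::-1],None,fx=4.4,fy=4.4,interpolation=cv2.INTER_CUBIC))
```

```text
(no output)
```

View pics/crop2.png

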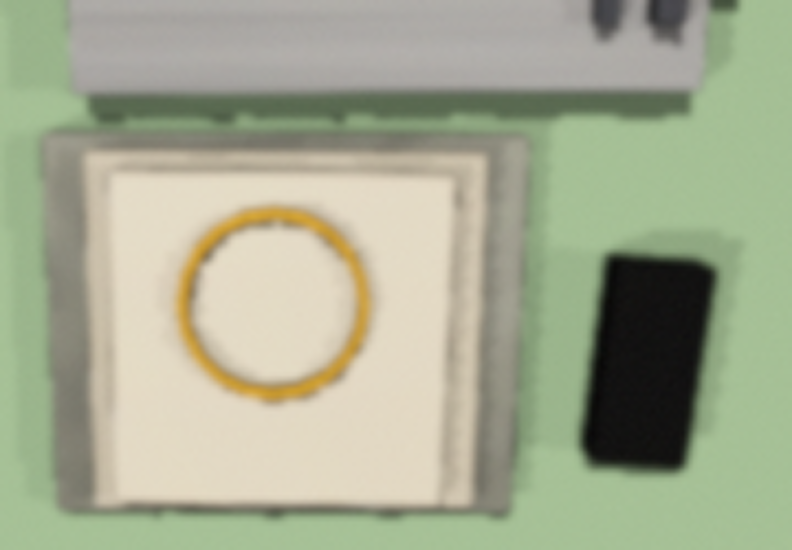

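View pics/crop3.png

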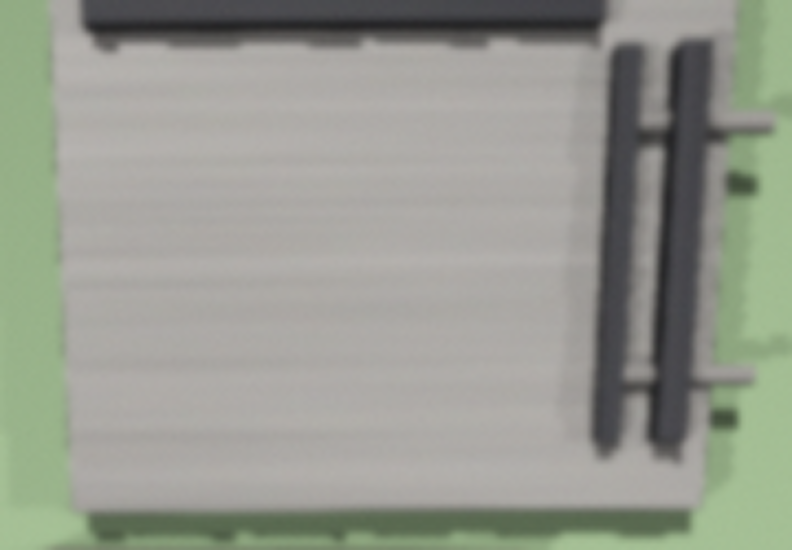

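The crops show the top face corners at about (110,173), (455,177), (440,505) and (118,505) in crop 2. The stand's near edge is at row 91, the end stop's near face at row ~28 of crop 3, and the bar's face runs from (615,45) to (594,445).

```bash
cat > m.py <<'E'
from h import *
def seg(T,c,a,off,z,s=4.4): return pts(c,[(off[0]+x/s,off[1]+y/s) for x,y in a],T,z)
def TT(o,c):
    T=np.eye(4);T[:3,:3]=Rt(o['eef_rot']).as_matrix();T[:3,3]=o['eef_pos']; return T@np.array(c['T_tool_cam'])
def ang(a,b): v=b-a; return round(float(np.degrees(np.arctan2(v[1],v[0]))),2)
E
python3 - <<'E'
from m import *
import pickle
o,c=pickle.load(open('w1.pkl','rb')); T=TT(o,c); A=(260,95);B=(260,0)
b=seg(T,c,[(110,173),(455,177),(440,505),(118,505)],A,.034);print('board',b[:,:2].round(4),b.mean(0)[:2],[ang(b[i],b[(i+1)%4]) for i in range(4)],[np.linalg.norm(b[i]-b[(i+1)%4]).round(4) for i in range(4)])
u=seg(T,c,[(85,153),(488,153),(473,507),(95,507)],A,.024);print('under',u[:,:2].round(4),[ang(u[i],u[(i+1)%4]) for i in range(4)],[np.linalg.norm(u[i]-u[(i+1)%4]).round(4) for i in range(4)])
g=seg(T,c,[(275,305)],A,.04);print('bangle',g)
n=seg(T,c,[(76,92),(703,90)],A,.022);print('near',n,ang(*n))
l=seg(T,c,[(52,0),(78,508)],B,.022);print('left',l,ang(*l))
r=seg(T,c,[(735,0),(706,508)],B,.022);print('right',r,ang(*r))
e=seg(T,c,[(85,24),(605,20)],B,.031);print('end',e,ang(*e))
s=seg(T,c,[(614,48),(594,440)],B,.031);print('bar',s,ang(*s))
E
```

```text
board [[ 0.5078 -0.058 ]
 [ 0.6155 -0.0536]
 [ 0.62   -0.1614]
 [ 0.5125 -0.1671]] [ 0.56395669 -0.11002408] [2.31, -87.61, -176.99, 92.46] [np.float64(0.1079), np.float64(0.1079), np.float64(0.1077), np.float64(0.1092)]
under [[ 0.4986 -0.053 ]
 [ 0.6267 -0.0464]
 [ 0.6328 -0.1647]
 [ 0.5036 -0.1715]] [2.97, -87.05, -176.99, 92.42] [np.float64(0.1283), np.float64(0.1185), np.float64(0.1294), np.float64(0.1186)]
bangle [[ 0.56140131 -0.09587321  0.04      ]]
near [[ 0.49517343 -0.03437553  0.022     ]
 [ 0.69311396 -0.02332574  0.022     ]] 3.2
left [[ 0.48617803  0.1087202   0.022     ]
 [ 0.49579779 -0.03373113  0.022     ]] -86.14
right [[ 0.68352346  0.11921994  0.022     ]
 [ 0.6940646  -0.02327261  0.022     ]] -85.77
end [[0.49707193 0.10050468 0.031     ]
 [0.6447076  0.10922224 0.031     ]] 3.38
bar [[ 0.64807769  0.10222981  0.031     ]
 [ 0.65434742 -0.00505961  0.031     ]] -86.66
```

Run:
```python
from m import *
import pickle
o,c=pickle.load(open('w1.pkl','rb')); T=np.array(c['T_tool_cam'])
uv=[(u,v) for u in range(200,440,2) for v in range(225,330,2)]
p=pts(c,uv,T); m=(p[:,2]<.08)&(abs(p[:,1])<.08)&(p[:,2]>-.02)
q=p[m]
for s in(-1,1):
    k=q[q[:,1]*s>0]; t=k[k[:,2]>k[:,2].max()-.004]; print(s,'tipz',np.sort(k[:,2])[-6:].round(4),'x',t[:,0].min().round(4),t[:,0].max().round(4),'y',t[:,1].min().round(4),t[:,1].max().round(4))
print(rel([.567,-.200,.075],down(2.5)))
```

```text
-1 tipz [0.021  0.0211 0.0215 0.0224 0.0224 0.0225] x -0.0036 0.0115 y -0.0279 -0.0216
1 tipz [0.022  0.022  0.0223 0.0224 0.0226 0.0227] x -0.0094 0.0113 y 0.021 0.0277
(array([-1.071e+02, -2.000e-01,  2.848e+02]), array([-0.06, -0.01,  0.44]))
```

Call:
servo_tool(series="0 -0.035 0 0.010 0 0 0; 0 -0.070 0 0.030 0 0 0; 0 -0.100 0 0.055 0 0 0; 0 -0.107 0 0.090 0 0 0; 0 -0.107 0 0.130 0 0 0; 0 -0.107 0 0.170 0 0 0; 0 -0.107 0 0.210 0 0 0; 0 -0.107 0 0.245 0 0 0; 0 -0.107 0 0.270 0 0 0; 0 -0.107 0 0.285 0 0 0; 0 -0.107 0 0.285 0 0 0; 0 -0.107 0 0.285 0 0 0")

```text
time_s: 2.7
eef_pos: [0.5673, -0.2001, 0.0751]
eef_rot: [-0.001, 0.689, 0.725, -0.0]
wrist_force: [0.5, -0.9, 0.8]
opening: 0.503
grasp_force: 0.0
```

Run:
```python
from m import *
o=ctrl.get_obs();print(o['eef_pos'],Rt(o['eef_rot']).as_matrix()[:,1],o['wrist_force'],rel([.567,-.19,.0500],down(2.9)))
```

```text
[ 0.56729158 -0.20008266  0.07513482] [ 0.99871795  0.05060577 -0.00122698] [ 0.45334505 -0.85510588  0.83789094] (array([10.1,  0.2, 25.1]), array([-0.07, -0.04,  0.  ]))
```

Call:
servo_tool(series="0 0 0 0.010 0 0 0; 0 0 0 0.020 0 0 0; 0 0.003 0 0.025 0 0 0; 0 0.006 0 0.025 0 0 0; 0 0.009 0 0.025 0 0 0; 0 0.012 0 0.025 0 0 0; 0 0.014 0 0.025 0 0 0; 0 0.016 0 0.025 0 0 0; 0 0.017 0 0.025 0 0 0; 0 0.018 0 0.025 0 0 0")

```text
time_s: 3.53
eef_pos: [0.5676, -0.1814, 0.0504]
eef_rot: [0.0, 0.688, 0.725, 0.0]
wrist_force: [-0.1, -1.3, 0.3]
opening: 0.499
grasp_force: 0.0
```

Call:
servo_tool(series="0 0.001 0 0 0 0 0; 0 0.002 0 0 0 0 0; 0 0.003 0 0 0 0 0; 0 0.004 0 0 0 0 0; 0 0.005 0 0 0 0 0; 0 0.006 0 0 0 0 0; 0 0.007 0 0 0 0 0; 0 0.008 0 0 0 0 0")

```text
time_s: 4.2
eef_pos: [0.5671, -0.1737, 0.0502]
eef_rot: [0.0, 0.688, 0.725, -0.0]
wrist_force: [0.6, -1.1, -0.4]
opening: 0.503
grasp_force: 0.5
```

Call:
servo_tool(series="0 0.001 0 0 0 0 0; 0 0.002 0 0 0 0 0; 0 0.003 0 0 0 0 0; 0 0.004 0 0 0 0 0; 0 0.005 0 0 0 0 0; 0 0.006 0 0 0 0 0; 0 0.007 0 0 0 0 0; 0 0.008 0 0 0 0 0; 0 0.009 0 0 0 0 0; 0 0.010 0 0 0 0 0")

```text
time_s: 5.03
eef_pos: [0.5665, -0.1635, 0.0502]
eef_rot: [0.0, 0.688, 0.725, -0.0]
wrist_force: [0.2, -0.6, -0.8]
opening: 0.5
grasp_force: 0.7
```

Run:
```python
from m import *
import pickle
o=ctrl.get_obs(); c=ctrl.camera('wrist'); pickle.dump((o,c),open('w2.pkl','wb')); save(c,'w2.png'); print(o['eef_pos'],o['wrist_force'],o['torque'])
```

```text
[ 0.56650504 -0.16350444  0.05020143] [ 0.16805821 -0.64144405 -0.80215837] [-0.22998992 -0.05129594  0.03386566]
```

View pics/w2.png

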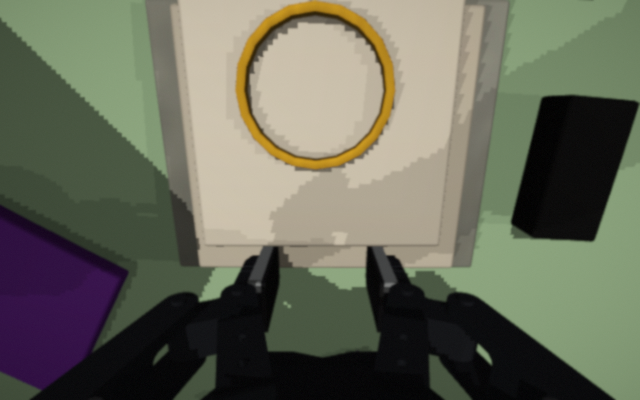

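The view shows the board's rear edge at row ~245 with the finger tips at about (270,250) and (375,250), right at it. I'll compute its position.

Run:
```python
from m import *
import pickle
o,c=pickle.load(open('w2.pkl','rb')); T=TT(o,c)
r=pts(c,[(205,245),(438,245)],T,.034);print(r,ang(*r)); 
u=pts(c,[(200,266),(450,266)],T,.024);print(u,ang(*u))
x,y,z=o['eef_pos'];a=np.radians(2.9);t=T[:3,3]
Tt=np.array(c['T_tool_cam'])
uv=[(u,v) for u in range(225,420,2) for v in range(225,330,2)]
p=pts(c,uv,Tt); q=p[(p[:,2]<.0235)&(abs(p[:,1])<.035)&(p[:,2]>.0)&(abs(p[:,0])<.03)]
print(q[:,0].max(),q[:,2].max(), pts(c,[(205,240),(438,240),(320,240),(320,255)],T))
```

```text
[[ 0.51139623 -0.15378089  0.034     ]
 [ 0.61870142 -0.14816417  0.034     ]] 3.0
[[ 0.50434653 -0.17035022  0.024     ]
 [ 0.63088293 -0.16372642  0.024     ]] 3.0
0.022908598045068708 0.023145845947609642 [[ 0.51130457 -0.15155035  0.03338322]
 [ 0.61913796 -0.14651264  0.03200595]
 [ 0.56427066 -0.14843689  0.03401017]
 [ 0.56481254 -0.16099949  0.02382609]]
```

Call:
servo_tool(series="0 0.001 0 0 0 0 0; 0 0.0025 0 0 0 0 0; 0 0.0045 0 0 0 0 -0.1; 0 0.0065 0 0 0 0 -0.2; 0 0.0085 0 0 0 0 -0.3; 0 0.0105 0 0 0 0 -0.4; 0 0.0125 0 0 0 0 -0.5; 0 0.0145 0 0 0 0 -0.5; 0 0.0165 0 0 0 0 -0.5; 0 0.0185 0 0 0 0 -0.5; 0 0.0205 0 0 0 0 -0.5; 0 0.0225 0 0 0 0 -0.5")

```text
time_s: 6.08
eef_pos: [0.5653, -0.1409, 0.0502]
eef_rot: [0.0, 0.685, 0.728, -0.0]
wrist_force: [0.9, -2.1, -0.2]
opening: 0.498
grasp_force: 0.7
```

Call:
servo_tool(series="0 0.002 0 0 0 0 0; 0 0.004 0 0 0 0 0; 0 0.006 0 0 0 0 0; 0 0.008 0 0 0 0 0; 0 0.010 0 0 0 0 0; 0 0.012 0 0 0 0 0; 0 0.014 0 0 0 0 0; 0 0.016 0 0 0 0 0; 0 0.0175 0 0 0 0 0; 0 0.019 0 0 0 0 0; 0 0.0205 0 0 0 0 0; 0 0.022 0 0 0 0 0")

```text
time_s: 7.08
eef_pos: [0.564, -0.1191, 0.0503]
eef_rot: [0.0, 0.685, 0.728, 0.0]
wrist_force: [-0.1, -0.7, 0.6]
opening: 0.501
grasp_force: 0.8
```

Call:
servo_tool(series="0 0.0015 0 0 0 0 0; 0 0.003 0 0 0 0 0; 0 0.0045 0 0 0 0 0; 0 0.006 0 0 0 0 0; 0 0.0075 0 0 0 0 0; 0 0.009 0 0 0 0 0; 0 0.0105 0 0 0 0 0; 0 0.012 0 0 0 0 0; 0 0.0135 0 0 0 0 0; 0 0.015 0 0 0 0 0; 0 0.0165 0 0 0 0 0; 0 0.018 0 0 0 0 0")

```text
time_s: 8.08
eef_pos: [0.563, -0.1011, 0.0503]
eef_rot: [0.0, 0.685, 0.728, 0.0]
wrist_force: [0.9, -1.8, 1.8]
opening: 0.5
grasp_force: 1.2
```

Call:
servo_tool(series="0 0.0015 0 0 0 0 0; 0 0.003 0 0 0 0 0; 0 0.0045 0 0 0 0 0; 0 0.006 0 0 0 0 0; 0 0.0075 0 0 0 0 0; 0 0.009 0 0 0 0 0; 0 0.0105 0 0 0 0 0; 0 0.012 0 0 0 0 0; 0 0.0135 0 0 0 0 0; 0 0.015 0 0 0 0 0; 0 0.0165 0 0 0 0 0; 0 0.018 0 0 0 0 0")

```text
time_s: 9.08
eef_pos: [0.5615, -0.0829, 0.0499]
eef_rot: [-0.0, 0.685, 0.728, -0.0]
wrist_force: [-0.6, 0.1, 0.6]
opening: 0.499
grasp_force: 0.6
```

Call:
servo_tool(series="0 0.0015 0 0 0 0 0; 0 0.003 0 0 0 0 0; 0 0.0045 0 0 0 0 0; 0 0.006 0 0 0 0 0; 0 0.0075 0 0 0 0 0; 0 0.009 0 0 0 0 0; 0 0.0105 0 0 0 0 0; 0 0.012 0 0 0 0 0; 0 0.0135 0 0 0 0 0; 0 0.015 0 0 0 0 0; 0 0.0165 0 0 0 0 0; 0 0.018 0 0 0 0 0")

```text
time_s: 10.08
eef_pos: [0.5607, -0.0651, 0.0502]
eef_rot: [0.0, 0.685, 0.728, 0.0]
wrist_force: [-0.1, -0.8, -0.8]
opening: 0.499
grasp_force: 0.5
```

Call:
servo_tool(series="0 0.0015 0 0 0 0 0; 0 0.003 0 0 0 0 0; 0 0.0045 0 0 0 0 0; 0 0.006 0 0 0 0 0; 0 0.0075 0 0 0 0 0; 0 0.009 0 0 0 0 0; 0 0.0105 0 0 0 0 0; 0 0.012 0 0 0 0 0; 0 0.0135 0 0 0 0 0; 0 0.015 0 0 0 0 0; 0 0.0165 0 0 0 0 0; 0 0.018 0 0 0 0 0")

```text
time_s: 11.08
eef_pos: [0.5596, -0.0472, 0.0502]
eef_rot: [0.0, 0.685, 0.728, 0.0]
wrist_force: [-0.2, -1.2, 0.3]
opening: 0.499
grasp_force: 0.7
```

Run:
```python
from m import *
import pickle
o=ctrl.get_obs(); c=ctrl.camera('wrist'); pickle.dump((o,c),open('w3.pkl','wb')); save(c,'w3.png'); print(o['eef_pos'],o['wrist_force'],o['torque'])
```

```text
[ 0.55962479 -0.04718213  0.05021879] [-0.24999633 -1.17892988  0.32557644] [-0.22476796 -0.00747009  0.02331378]
```

View pics/w3.png

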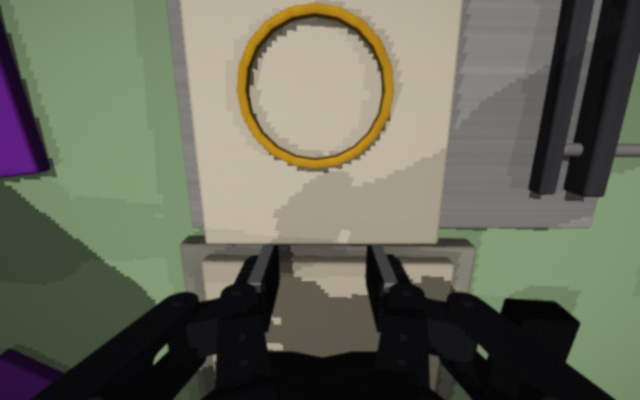

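The board lies fully on the stand plate, its rear edge at row 243. The bangle is unmoved on it, and the under-board is left behind. I'll approach the stop.

Call:
servo_tool(series="0 0.002 0 0 0 0 0; 0 0.004 0 0 0 0 0; 0 0.006 0 0 0 0 0; 0 0.008 0 0 0 0 0; 0 0.010 0 0 0 0 0; 0 0.012 0 0 0 0 0; 0 0.014 0 0 0 0 0; 0 0.016 0 0 0 0 0; 0 0.0175 0 0 0 0 0; 0 0.019 0 0 0 0 0; 0 0.020 0 0 0 0 0; 0 0.021 0 0 0 0 0")

```text
time_s: 12.13
eef_pos: [0.5583, -0.0263, 0.0502]
eef_rot: [-0.0, 0.685, 0.728, -0.0]
wrist_force: [0.7, -2.1, 0.1]
opening: 0.5
grasp_force: 0.8
```

Call:
servo_tool(series="0 0.0005 0 0 0 0 0; 0 0.001 0 0 0 0 0; 0 0.0015 0 0 0 0 0; 0 0.002 0 0 0 0 0; 0 0.0025 0 0 0 0 0; 0 0.003 0 0 0 0 0")

```text
time_s: 12.63
eef_pos: [0.5582, -0.0234, 0.0502]
eef_rot: [0.0, 0.685, 0.728, 0.0]
wrist_force: [0.1, -1.8, 0.8]
opening: 0.498
grasp_force: 0.8
```

Call:
servo_tool(series="0 0.0005 0 0 0 0 0; 0 0.001 0 0 0 0 0; 0 0.0015 0 0 0 0 0; 0 0.002 0 0 0 0 0")

```text
time_s: 12.97
eef_pos: [0.558, -0.0213, 0.0502]
eef_rot: [0.0, 0.685, 0.728, 0.0]
wrist_force: [-0.6, -1.8, 0.4]
opening: 0.502
grasp_force: 0.8
```

Call:
servo_tool(series="0 0.0005 0 0 0 0 0; 0 0.001 0 0 0 0 0; 0 0.0015 0 0 0 0 0")

```text
time_s: 13.22
eef_pos: [0.558, -0.0198, 0.0502]
eef_rot: [0.0, 0.685, 0.728, 0.0]
wrist_force: [0.5, -1.3, -0.2]
opening: 0.497
grasp_force: 0.8
```

Call:
servo_tool(series="0 0.0003 0 0 0 0 0; 0 0.0006 0 0 0 0 0; 0 0.0009 0 0 0 0 0")

```text
time_s: 13.47
eef_pos: [0.5579, -0.0189, 0.0502]
eef_rot: [0.0, 0.685, 0.728, -0.0]
wrist_force: [-0.5, -1.6, 0.2]
opening: 0.498
grasp_force: 0.9
```

Call:
servo_tool(series="0 0.0003 0 0 0 0 0; 0 0.0006 0 0 0 0 0; 0 0.0009 0 0 0 0 0")

```text
time_s: 13.72
eef_pos: [0.5578, -0.0181, 0.0502]
eef_rot: [0.0, 0.685, 0.728, 0.0]
wrist_force: [0.5, -2.0, 0.9]
opening: 0.5
grasp_force: 0.9
```

Call:
servo_tool(series="0 0.0003 0 0 0 0 0; 0 0.0006 0 0 0 0 0; 0 0.0009 0 0 0 0 0")

```text
time_s: 13.97
eef_pos: [0.5578, -0.0175, 0.0502]
eef_rot: [0.0, 0.685, 0.728, -0.0]
wrist_force: [-0.5, -3.6, 0.7]
opening: 0.499
grasp_force: 2.2
```

Call:
servo_tool(series="0 0.0003 0 0 0 0 0; 0 0.0006 0 0 0 0 0; 0 0.0009 0 0 0 0 0")

```text
time_s: 14.22
eef_pos: [0.5577, -0.0173, 0.0502]
eef_rot: [0.0, 0.685, 0.728, -0.001]
wrist_force: [-1.6, -8.6, 0.1]
opening: 0.5
grasp_force: 4.0
```

Call:
servo_tool(series="0 0.0003 0 0 0 0 0; 0 0.0006 0 0 0 0 0; 0 0.0009 0 0 0 0 0")

```text
time_s: 14.47
eef_pos: [0.5577, -0.0171, 0.0503]
eef_rot: [0.001, 0.685, 0.728, -0.001]
wrist_force: [-1.4, -11.5, 0.5]
opening: 0.502
grasp_force: 5.7
```

Call:
servo_tool(series="0 -0.0003 0 0 0 0 0; 0 -0.0003 0 0 0 0 0; 0 -0.0003 0 0 0 0 0; 0 -0.0003 0 0 0 0 0")

```text
time_s: 14.8
eef_pos: [0.5576, -0.0172, 0.0502]
eef_rot: [0.001, 0.685, 0.728, -0.001]
wrist_force: [-1.4, -9.0, 1.4]
opening: 0.499
grasp_force: 4.6
```

Call:
servo_tool(series="0 0 0 0 0 0 0; 0 0 0 0 0 0 0; 0 0 0 0 0 0 0; 0 0 0 0 0 0 0; 0 0 0 0 0 0 0; 0 0 0 0 0 0 0; 0 0 0 0 0 0 0; 0 0 0 0 0 0 0; 0 0 0 0 0 0 0; 0 0 0 0 0 0 0; 0 0 0 0 0 0 0")

```text
time_s: 15.72
eef_pos: [0.5576, -0.0172, 0.0502]
eef_rot: [0.001, 0.685, 0.728, -0.001]
wrist_force: [-1.6, -9.0, 0.5]
opening: 0.503
grasp_force: 4.6
```

Run:
```python
from m import *
o=ctrl.get_obs();print(o['eef_pos'],o['wrist_force'],o['torque'],ang(np.zeros(3),Rt(o['eef_rot']).as_matrix()[:,1]))
```

```text
[ 0.55764966 -0.01720571  0.0502364 ] [-1.61125258 -9.02862115  0.50977022] [-1.53984063  0.20280197 -0.06436389] 3.49
```

Call:
servo_tool(series="0 -0.001 0 0 0 0 0; 0 -0.004 0 0 0 0 0; 0 -0.010 0 0 0 0 0; 0 -0.018 0 0 0 0 0; 0 -0.020 0 -0.015 0 0 0; 0 -0.020 0 -0.040 0 0 0; 0 -0.020 0 -0.065 0 0 0; 0 -0.020 0 -0.080 0 0 0")

```text
time_s: 16.38
eef_pos: [0.5599, -0.0363, 0.1326]
eef_rot: [0.001, 0.685, 0.728, 0.001]
wrist_force: [1.7, -0.3, 0.0]
opening: 0.499
grasp_force: 0.0
```

Run:
```python
from m import *
print(rel([.465,.0435,.075],down(-86.6)),ctrl.get_obs()['eef_pos'])
```

```text
(array([ 85.4, -90. ,  57.3]), array([ 1.300e-01, -9.000e-02,  9.007e+01])) [ 0.55990258 -0.03630544  0.13259503]
```

Call:
servo_tool(series="0 0.003 -0.010 0 0 0 7; 0 0.008 -0.025 0 0 0 14; 0 0.015 -0.040 0 0 0 21; 0 0.025 -0.055 0 0 0 28; 0 0.035 -0.068 0 0 0 35; 0 0.045 -0.078 0 0 0 42; 0 0.055 -0.085 0 0 0 49; 0 0.065 -0.090 0 0 0 56; 0 0.072 -0.090 0 0 0 63; 0 0.078 -0.090 0 0 0 70; 0 0.083 -0.090 0 0 0 77; 0 0.085 -0.090 0 0 0 84")

```text
time_s: 17.38
eef_pos: [0.4638, 0.0441, 0.1303]
eef_rot: [-0.0, 0.997, 0.08, 0.0]
wrist_force: [0.5, -0.4, 0.5]
opening: 0.499
grasp_force: 0.0
```

Call:
servo_tool(series="0 0 0 0 0 0 4; 0 0 0 0.010 0 0 6; 0 0 0 0.030 0 0 6; 0 0 0 0.030 0 0 6; 0 0 0 0.030 0 0 6")

```text
time_s: 17.8
eef_pos: [0.4629, 0.0437, 0.0995]
eef_rot: [-0.0, 1.0, 0.03, -0.001]
wrist_force: [0.3, 0.0, 0.1]
opening: 0.504
grasp_force: 0.0
```

Run:
```python
from m import *
import pickle
o=ctrl.get_obs(); c=ctrl.camera('wrist'); pickle.dump((o,c),open('w4.pkl','wb')); save(c,'w4.png'); print(o['eef_pos'],o['wrist_force'],ang(np.zeros(3),Rt(o['eef_rot']).as_matrix()[:,1]),rel([.465,.0435,.05],down(-86.6)))
```

```text
[0.46292579 0.04368764 0.09951586] [0.27747006 0.04689789 0.13155808] -86.51 (array([ 1.3,  0.2, 50.3]), array([-0.02,  0.05,  0.09]))
```

View pics/w4.png

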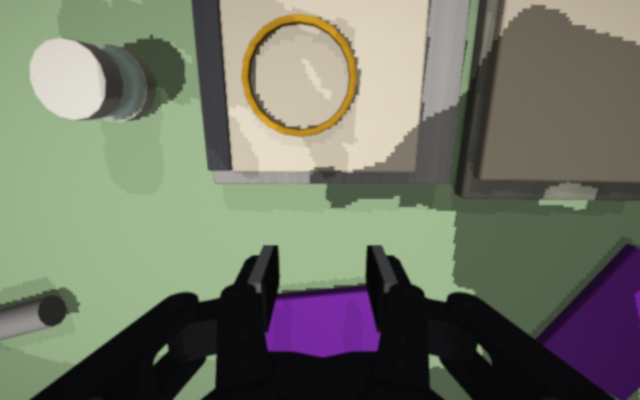

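The board sits against the end-stop bar (column ~228) with the bangle in place. Its near edge is at row ~172, columns 232–415, centred in front of the fingers. A purple plate is beneath, so I'll check its height.

Run:
```python
from m import *
import pickle
o,c=pickle.load(open('w4.pkl','rb')); T=TT(o,c)
r=pts(c,[(232,171),(415,173)],T,.032);print(r,ang(*r)); print(pts(c,[(300,320),(340,330),(320,345)],T))
```

```text
[[ 0.49559675  0.09976601  0.032     ]
 [ 0.50098319 -0.00886786  0.032     ]] -87.16
[[0.3767884  0.05611886 0.01037765]
 [0.36939524 0.02455527 0.01034379]
 [0.35327941 0.03928025 0.009435  ]]
```

Call:
servo_tool(series="0 0 0 0.015 0 0 0; 0 0 0 0.032 0 0 0; 0 0 0 0.045 0 0 0; 0 0 0 0.0495 0 0 0; 0 0.004 0 0.0495 0 0 0; 0 0.008 0 0.0495 0 0 0; 0 0.012 0 0.0495 0 0 0; 0 0.015 0 0.0495 0 0 0; 0 0.017 0 0.0495 0 0 0; 0 0.018 0 0.0495 0 0 0; 0 0.019 0 0.0495 0 0 0; 0 0.020 0 0.0495 0 0 0")

```text
time_s: 18.85
eef_pos: [0.4839, 0.045, 0.0508]
eef_rot: [0.0, 1.0, 0.031, -0.0]
wrist_force: [-0.0, -0.3, -0.6]
opening: 0.501
grasp_force: 0.0
```

Call:
servo_tool(series="0 0.001 0 0 0 0 0; 0 0.002 0 0 0 0 0; 0 0.003 0 0 0 0 0; 0 0.004 0 0 0 0 0; 0 0.005 0 0 0 0 0; 0 0.006 0 0 0 0 0; 0 0.007 0 0 0 0 0; 0 0.008 0 0 0 0 0; 0 0.009 0 0 0 0 0; 0 0.010 0 0 0 0 0; 0 0.011 0 0 0 0 0; 0 0.012 0 0 0 0 0")

```text
time_s: 19.85
eef_pos: [0.496, 0.0457, 0.0506]
eef_rot: [-0.0, 1.0, 0.03, 0.0]
wrist_force: [-1.4, -1.5, -1.3]
opening: 0.497
grasp_force: 0.7
```

Run:
```python
from m import *
o=ctrl.get_obs(); print(o['eef_pos'],o['wrist_force'],o['torque'],ang(np.zeros(3),Rt(o['eef_rot']).as_matrix()[:,1]))
```

```text
[0.49595107 0.04570063 0.05064165] [-1.44310754 -1.51112902 -1.27913051] [-0.05866846  0.26064564 -0.03715975] -86.51
```

Call:
servo_tool(series="0 0.0015 0 0 0 0 0; 0 0.003 0 0 0 0 0; 0 0.0045 0 0 0 0 0; 0 0.006 0 0 0 0 0; 0 0.0075 0 0 0 0 0; 0 0.009 0 0 0 0 0; 0 0.0105 0 0 0 0 0; 0 0.012 0 0 0 0 0; 0 0.0135 0 0 0 0 0; 0 0.015 0 0 0 0 0; 0 0.0165 0 0 0 0 0; 0 0.018 0 0 0 0 0")

```text
time_s: 20.85
eef_pos: [0.5139, 0.0468, 0.0507]
eef_rot: [0.0, 1.0, 0.03, -0.0]
wrist_force: [-1.1, -0.7, -0.9]
opening: 0.497
grasp_force: 0.6
```

Call:
servo_tool(series="0 0.001 0 0 0 0 0; 0 0.002 0 0 0 0 0; 0 0.003 0 0 0 0 0; 0 0.004 0 0 0 0 0; 0 0.005 0 0 0 0 0; 0 0.006 0 0 0 0 0; 0 0.007 0 0 0 0 0; 0 0.008 0 0 0 0 0; 0 0.009 0 0 0 0 0; 0 0.0095 0 0 0 0 0; 0 0.010 0 0 0 0 0")

```text
time_s: 21.77
eef_pos: [0.5238, 0.0474, 0.0507]
eef_rot: [-0.0, 1.0, 0.03, -0.0]
wrist_force: [-1.9, -0.8, -0.3]
opening: 0.501
grasp_force: 0.8
```

Call:
servo_tool(series="0 0.0005 0 0 0 0 0; 0 0.001 0 0 0 0 0; 0 0.0015 0 0 0 0 0; 0 0.002 0 0 0 0 0")

```text
time_s: 22.1
eef_pos: [0.5258, 0.0475, 0.0507]
eef_rot: [-0.0, 1.0, 0.03, -0.0]
wrist_force: [-1.4, -0.5, -1.3]
opening: 0.5
grasp_force: 0.7
```

Call:
servo_tool(series="0 0.0003 0 0 0 0 0; 0 0.0006 0 0 0 0 0; 0 0.0009 0 0 0 0 0")

```text
time_s: 22.35
eef_pos: [0.5267, 0.0476, 0.0507]
eef_rot: [-0.0, 1.0, 0.03, -0.0]
wrist_force: [-1.2, -0.2, -0.3]
opening: 0.5
grasp_force: 0.8
```

Call:
servo_tool(series="0 0.0004 0 0 0 0 0; 0 0.0008 0 0 0 0 0; 0 0.0012 0 0 0 0 0")

```text
time_s: 22.6
eef_pos: [0.5279, 0.0476, 0.0507]
eef_rot: [0.0, 1.0, 0.03, 0.0]
wrist_force: [-1.4, -0.6, -0.1]
opening: 0.502
grasp_force: 0.7
```

Call:
servo_tool(series="0 0.0003 0 0 0 0 0; 0 0.0006 0 0 0 0 0; 0 0.0009 0 0 0 0 0")

```text
time_s: 22.85
eef_pos: [0.5288, 0.0477, 0.0507]
eef_rot: [0.0, 1.0, 0.03, -0.0]
wrist_force: [-1.7, -0.8, 0.0]
opening: 0.499
grasp_force: 0.7
```

Call:
servo_tool(series="0 0.0003 0 0 0 0 0; 0 0.0006 0 0 0 0 0; 0 0.0009 0 0 0 0 0")

```text
time_s: 23.1
eef_pos: [0.5297, 0.0477, 0.0507]
eef_rot: [-0.0, 1.0, 0.03, -0.0]
wrist_force: [-1.9, -0.2, 0.2]
opening: 0.501
grasp_force: 0.7
```

Call:
servo_tool(series="0 0.0003 0 0 0 0 0; 0 0.0006 0 0 0 0 0; 0 0.0009 0 0 0 0 0")

```text
time_s: 23.35
eef_pos: [0.5306, 0.0478, 0.0507]
eef_rot: [0.0, 1.0, 0.03, -0.0]
wrist_force: [-1.4, 0.1, -1.3]
opening: 0.501
grasp_force: 0.7
```

Call:
servo_tool(series="0 0.0003 0 0 0 0 0; 0 0.0006 0 0 0 0 0; 0 0.0009 0 0 0 0 0")

```text
time_s: 23.6
eef_pos: [0.5312, 0.0478, 0.0506]
eef_rot: [-0.0, 1.0, 0.03, -0.0]
wrist_force: [-3.8, -0.5, 1.2]
opening: 0.503
grasp_force: 1.6
```

Call:
servo_tool(series="0 0.0003 0 0 0 0 0; 0 0.0006 0 0 0 0 0")

```text
time_s: 23.77
eef_pos: [0.5313, 0.0479, 0.0506]
eef_rot: [0.0, 1.0, 0.031, -0.001]
wrist_force: [-4.7, -1.5, 3.7]
opening: 0.498
grasp_force: 3.0
```

Call:
servo_tool(series="0 0.0003 0 0 0 0 0; 0 0.0005 0 0 0 0 0; 0 0.0005 0 0 0 0 0")

```text
time_s: 24.02
eef_pos: [0.5314, 0.0479, 0.0505]
eef_rot: [0.0, 1.0, 0.031, -0.001]
wrist_force: [-6.3, -1.0, 4.8]
opening: 0.498
grasp_force: 3.5
```

Call:
servo_tool(series="0 0.0003 0 0 0 0 0; 0 0.0005 0 0 0 0 0; 0 0.0005 0 0 0 0 0")

```text
time_s: 24.27
eef_pos: [0.5314, 0.0479, 0.0504]
eef_rot: [0.0, 1.0, 0.031, -0.002]
wrist_force: [-8.4, -1.5, 4.8]
opening: 0.498
grasp_force: 4.3
```

Run:
```python
from m import *
o=ctrl.get_obs(); print(o['eef_pos'],o['wrist_force'],o['torque'],ang(np.zeros(3),Rt(o['eef_rot']).as_matrix()[:,1]))
```

```text
[0.53139636 0.04792918 0.0504366 ] [-8.40917384 -1.52270662  4.80863347] [-0.32115793  1.41873394 -0.04041408] -86.49
```

Call:
servo_tool(series="0 0.0002 0 0 0 0 0; 0 0.0003 0 0 0 0 0; 0 0.0003 0 0 0 0 0; 0 0.0003 0 0 0 0 0; 0 0.0003 0 0 0 0 0; 0 0.0003 0 0 0 0 0")

```text
time_s: 24.77
eef_pos: [0.5315, 0.0479, 0.0504]
eef_rot: [0.0, 1.0, 0.031, -0.002]
wrist_force: [-9.3, -1.2, 7.0]
opening: 0.498
grasp_force: 4.8
```

Call:
servo_tool(series="0 0 0 0 0 0 0; 0 0 0 0 0 0 0; 0 0 0 0 0 0 0; 0 0 0 0 0 0 0; 0 0 0 0 0 0 0; 0 0 0 0 0 0 0; 0 0 0 0 0 0 0; 0 0 0 0 0 0 0; 0 0 0 0 0 0 0")

```text
time_s: 25.52
eef_pos: [0.5315, 0.0479, 0.0505]
eef_rot: [0.0, 1.0, 0.031, -0.002]
wrist_force: [-9.1, -2.3, 6.4]
opening: 0.501
grasp_force: 4.8
```

Call:
servo_tool(series="0 -0.001 0 0 0 0 0; 0 -0.003 0 0 0 0 0; 0 -0.007 0 0 0 0 0; 0 -0.015 0 0 0 0 0; 0 -0.030 0 0 0 0 0; 0 -0.035 0 -0.020 0 0 0; 0 -0.035 0 -0.050 0 0 0; 0 -0.035 0 -0.090 0 0 0; 0 -0.035 0 -0.130 0 0 0; 0 -0.035 0 -0.170 0 0 0; 0 -0.035 0 -0.200 0 0 0; 0 -0.035 0 -0.200 0 0 0")

```text
time_s: 26.52
eef_pos: [0.5019, 0.0455, 0.2584]
eef_rot: [0.001, 1.0, 0.031, 0.007]
wrist_force: [1.4, 0.2, -0.5]
opening: 0.497
grasp_force: 0.0
```

Run:
```python
from m import *
import pickle
o=ctrl.get_obs(); c=ctrl.camera('wrist'); pickle.dump((o,c),open('w5.pkl','wb'))
cv2.imwrite('pics/w5.png',cv2.resize(c['img'][0:260,150:490,::-1],None,fx=2.3,fy=2.3,interpolation=cv2.INTER_CUBIC)); print(o['eef_pos'],o['wrist_force'])
```

```text
[0.50190103 0.04549095 0.25838816] [ 1.40687127  0.15754036 -0.5185785 ]
```

View pics/w5.png

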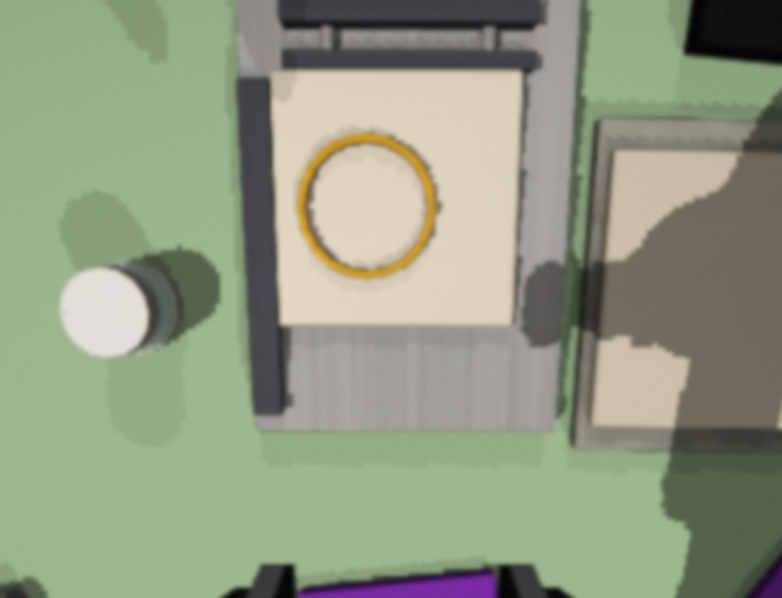

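The board lies square in the corner: the end bar is along its left edge (column ~275) and the side bar along its top edge (row ~70). The bangle is in place, the stack and jar are undisturbed, and the arm is clear.

```bash
python3 -c "
from bench import ctrl
print(ctrl.hand_in())"
```

```text
the job is handed in; nothing more can be done
None
```

The job is handed in at about 26.5 s: the board, with its bangle, was pressed at about 9 N for a second against the end stop and then the side bar (highest force I read: about 12 N). By camera it lies square against both stops, with the arm clear and the stack and the bystanders in view undisturbed.

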